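Gauge the door pockets of a model train

ROBOT

A 6-joint arm with a two-finger parallel gripper is mounted at the origin on the work surface. World frame = base frame: x ahead of the robot, y to its left, z up, the work surface at z = 0. Lengths are in m, angles in degrees, forces in N, time in s.
With the tool pointing down it reaches from about 0.25 to 0.725 m from the base axis. Payload 9.7 kg.
Tool frame: the origin (TCP) lies midway between the tips of the shut fingers; the grasp point (between the pads) lies 19 mm behind it; z points along the fingers, y is the line along which they close (so a half turn about z gives the same grasp; the last joint's range is limited). The gripper opens to 85 mm and grips with 20 to 120 N. Pads are 22 mm wide; open, the fingers measure 114 mm over their backs; the gripper's body (76 mm by 85 mm) begins 54 mm behind the grasp point. The pads swing forward as they close: fully open they stand 13 mm farther back than shut.
Start: joints at [71.391, 4.979, 10.078, 95.1, 0, 90], TCP at [0.176, 0.521, 0.231] pointing down, gripper open.
Joint ranges: [-179.16, 179.16], [-48.56, 103.87], [-65.8, 70.77], [-126.05, 130.52], [-82.76, 87.17], [-180, 180]. Speed limits (degrees/s): [127.2, 127.2, 147.25, 180, 180, 180].

INTERFACE

Orientations are given as [roll, pitch, yaw] about the fixed x, y, z axes, in that order (R = Rz(yaw) Ry(pitch) Rx(roll)).
In Python, from workcell import * gives the robot as it stands.
- The arm moves only by the tool servo_tool, never from a script. Its argument "moves" is a list of rows, each a list of 4 numbers: the shift along the world's x, y, z in shares of 0.75 m (1.0 is 0.75 m), then the turn about the world's z in normalised numbers (1 is 180 degrees). A call has 1 to 20 rows; each row is the pose to reach, as a shift and turn from the pose commanded when the call began; what a row does not reach only later rows make up. A row lasts 1/12 s, in which the tool goes at most 41.7 mm and 7.16 degrees, less where a joint would pass 70% of its speed; a pose out of reach is approached as far as the arm can. A call with a gripper value outside its range is refused whole. "claw" is the closure, from 0 (fully open) to 1 (shut), set as the call begins (left out, the last holds). The fingers move at their own pace and stop on an object; "force" is the grip in N (left out, the last holds). Time passes only in rows, so rows that repeat a pose let the fingers close. It gives the time, the measured TCP pose, the force, the opening and the grip force at its end, in the units of the state.
- get_obs(): the state, without advancing time (a new reading comes with each control period).
- camera(name): name is "scene" or "top" or "wrist"; returns the picture (420x560x3 uint8, red, green, blue); there is no depth.
- get_calibration(name): a dict with "fx", "fy", "cx", "cy" (pixels), "rvec" (rotation vector, rad) and "tvec" (3), from world to camera coordinates, as OpenCV has them; the wrist camera has in their place "tool_from_camera" (4x4, takes a point from camera to tool coordinates, whose origin is the TCP and whose axes are the flange's). Camera axes: x right, y down, z forward; pixel columns grow to the right and rows downward; lengths in m; the calibration is good to about 2 mm. A picture is of the moment at which its call begins: read the wrist's pose just before it. get_calibration takes no time and is no camera call.
- job_done(): hands the job in; it is judged then, once.
The state is a dict: "time": time; "q": joint angles; "qd": joint speeds; "joint_efforts": joint torques, N m; "ee_pos": TCP position; "tcp_rot": TCP orientation; "wrist_force": force on the tool from outside, world axes, zero at the start; "torque": the same for the moment, N m; "opening": finger opening in m; "grasp_force": force on a finger pad.
Only numpy, scipy, OpenCV 4.12 (cv2) and the standard library are available. Lean on these libraries where they do the work, as an engineer would, in place of code of your own. Each camera call takes 0.05 s, during which the arm holds its last target. There are 200 camera calls.

TASK

Take the long-bladed gauge from its stand and try it gently, blade down, in each of the three door pockets in the plywood train's roof, in turn from the pocket nearest the sloped nose to the one farthest from it. In one pocket the blade runs loose, in one a fragile lip stops it part way, which must not be broken, and in one it goes down with a light drag. Leave it standing in the one with the light drag, pushed fully home until its shoulder sits on the roof, and do not disturb anything else.

Things in the scene. Friction and masses are not known exactly. Their poses are not given: they have to be found in the camera images.
- gauge: long-bladed gauge, about 70 g: wooden handle 14 (x) x 34 (y) x 50 mm tall, below it a flat steel blade 5 x 25 mm reaching 46 mm down, its last 6 mm thinned to 3 x 22. Origin: centre of the handle's flat underside (the shoulder, wider than a pocket's mouth); z up, x through the thickness. Starts upright in one of the stand's two slots, shoulder on the stand's top, 60 mm above the table
- gauge_tip (a point): middle of the lower edge of the gauge's blade, 46 mm below its shoulder
- stub_gauge: the other gauge in the stand, not needed: same thickness and width, but its handle is only 30 mm tall (blade 24 mm)
- stand: fixed wooden stand 70 (x) x 150 (y) x 60 mm tall with two slots, 38 mm either side of its middle along y; origin at the centre of its underside
- car: fixed plywood model train car, 110 mm wide (x), flat roof 360 mm long (y) at 115 mm above the table, sloped nose 50 mm longer at its -y end. Origin centred under the roof at table height. Three pockets open in the roof in a row 20 mm to the -x side of its centre line, 100 mm apart. They look alike; which is loose, lipped or dragging changes every time
- pocket_1 (a point): centre of the mouth of the first (nearest the nose) door pocket, level with the roof (115 mm above the table). The mouth is 8 mm along x by 30 mm along y, straight-sided, the pocket 58 mm deep. z up, axes parallel to car's
- pocket_2 (a point): the same for the middle pocket (same sizes and axes). Whichever pocket is the loose one resists under 1 N all the way down
- pocket_3 (a point): the same for the last pocket, farthest from the nose (same sizes and axes). In whichever pocket drags, a sprung shoe on the +x wall, some 18 to 28 mm down, presses the blade with 6 to 7 N, so that it resists by 3 to 9 N while moving, down and up; stopped, less is felt
- lip (a joint): how far the springy lip in the lipped pocket is bent down (m): 0 untouched, springs back. The blade meets it 16 mm below the mouth, then the force rises by 3 N per mm; it breaks at 0.006 (18 N). It does not tell which pocket it is in
- tape: roll of paper tape lying flat, 84 mm across, 22 mm tall; origin at underside
- glue: glue bottle, 44 mm across, 120 mm tall; origin at underside
- pen_cup: empty white cup, 72 mm across, 95 mm tall; origin at underside
- marker: marker pen lying along its x, 130 x 16 x 15 mm; origin at underside
- offcut: wood offcut 90 x 50 x 30 mm; origin at underside
- spare_wheel: wooden disc 48 mm across, 12 mm tall; origin at underside
- rule: steel rule lying flat, 30 x 300 x 3 mm; origin at underside
Mind the look-alikes: they are no part of the job. Leave any pink look-alike of the gauge alone.

How it is judged:
By the outcome, as a careful person would: the job done as asked, in the order asked, and still so for the second after the job is handed in, with the robot touching nothing.
It also fails if it takes over 67 s, if anything falls off the work surface, if the arm or the gripper's body presses on something with over 40 N, if the wrist force passes 120 N, or if a joint passes its speed limit or range.

## Working session

There is one attempt and no reset: what is moved stays moved. The work goes in short steps, Python scripts to look and compute and a tool call to move; the robot and the scene stay as the last step left them, time stands still between calls to the robot, and variables do not carry over. Pictures are saved under pics/ and viewed, at most 10 in all, crops included, and the job is handed in when it is done.

Besides the shell and the picture viewer there is one more tool, called after ">>>" by a JSON object that holds its "op" and its "data", one argument or row to a line. servo_tool: Moves the arm, as the interface text tells. Its arguments: {"type":"object","properties":{"moves":{"type":"array","items":{"type":"array","items":{"type":"number"}}},"claw":{"type":"number"},"force":{"type":"number"}},"required":["moves"]}

```bash
mkdir -p pics; python3 - <<'E'
from workcell import *
import cv2,pickle
o=get_obs();print({k:o[k] for k in('time','ee_pos','tcp_rot','wrist_force','opening')})
d={}
for n in('scene','top'):
    im=camera(n);cv2.imwrite(f'pics/{n}0.png',im[:,:,::-1]);d[n]=get_calibration(n);print(n,d[n])
print(get_calibration('wrist'))
E
```

```text
{'time': 0.0, 'ee_pos': array([0.17543067, 0.5210037 , 0.23055057]), 'tcp_rot': array([-1.79919014e+02,  8.78832097e-04,  1.61391310e+02]), 'wrist_force': array([-0.64131782, -0.52360466,  0.36679895]), 'opening': 0.08521745132240172}
scene {'fx': 543.2213337183757, 'fy': 543.2213337183757, 'cx': 272.6135208888823, 'cy': 210.7085239935976, 'rvec': array([ 0.75806268,  2.54175246, -1.15740571]), 'tvec': array([ 0.40934897, -0.17936561,  1.72384692])}
top {'fx': 441.17133886551017, 'fy': 441.17133886551017, 'cx': 276.2467827764103, 'cy': 206.72165074317851, 'rvec': array([ 2.20373006, -2.15420947,  0.05972655]), 'tvec': array([0.08630515, 0.58338729, 1.1412803 ])}
{'fx': 376.83183459824096, 'fy': 376.83183459824096, 'cx': 277.09554672362725, 'cy': 209.01986739943175, 'tool_from_camera': array([[ 1.50827009e-05, -9.46674630e-01, -3.22191160e-01,
         8.34918955e-02],
       [ 9.99999574e-01,  3.11781744e-04, -8.69276402e-04,
         3.56935118e-04],
       [ 9.23375238e-04, -3.22191010e-01,  9.46674231e-01,
        -1.41939260e-01],
       [ 0.00000000e+00,  0.00000000e+00,  0.00000000e+00,
         1.00000000e+00]])}
```

View pics/scene0.png

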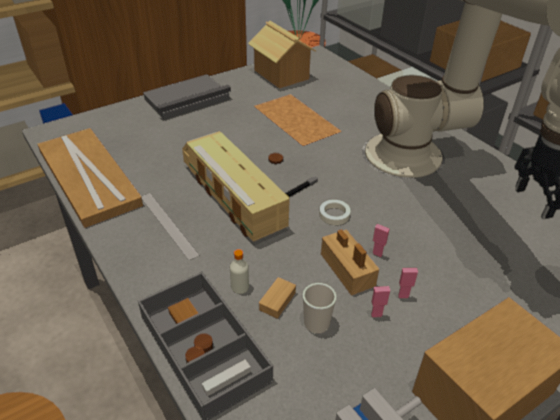

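View pics/top0.png

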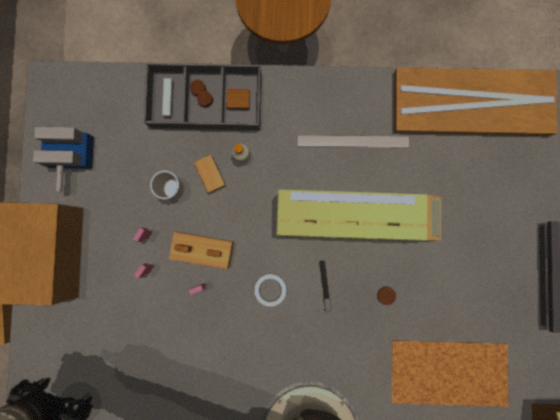

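Candidates: in the stand, scene (342,238) / top (213,253), and scene (360,255) / top (182,248). Three pink look-alikes stand off the stand at scene (380,240), (407,283) and (380,300). The taller brown handle at scene (360,255) fits the description, and I'll confirm it in an enlarged crop.

```bash
python3 - <<'E'
import cv2,numpy as np
s=cv2.imread('pics/scene0.png');t=cv2.imread('pics/top0.png')
c=lambda im,x,y,w,h,k:cv2.resize(im[y:y+h,x:x+w],None,fx=k,fy=k,interpolation=cv2.INTER_CUBIC)
a=np.hstack([c(s,315,222,80,60,5),c(t,160,220,80,60,5)])
b=c(t,270,185,180,60,4.4); b=cv2.resize(b,(800,267))
cv2.imwrite('pics/crop1.png',np.vstack([a,b]))
E
```

```text
(no output)
```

View pics/crop1.png

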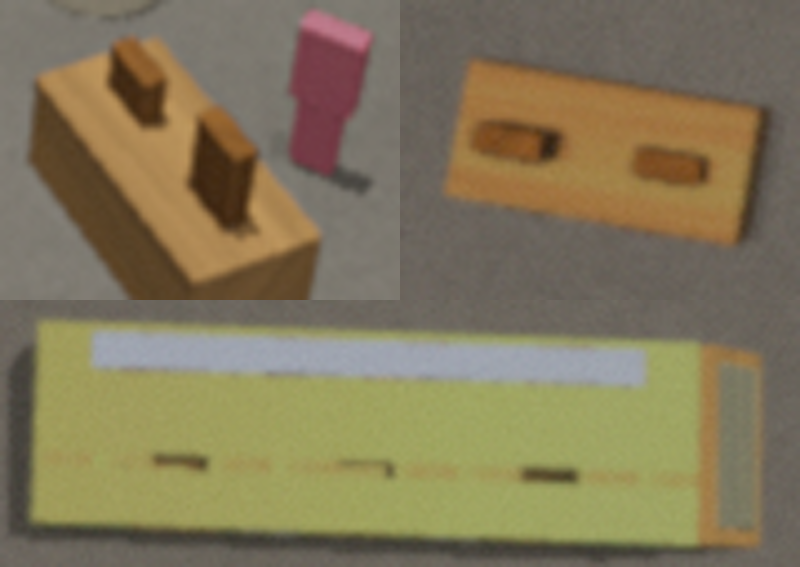

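The brown gauge with the tall handle, scene (360,247) / top (181,248), is the one: its handle is clearly taller than the other's, and the look-alikes are pink. Pockets in top, from the nose: (393.5,224), (352,222), (310,221).

```bash
cat > h.py <<'E'
from workcell import *
import cv2,numpy as np
from scipy.spatial.transform import Rotation as R
def ray(n,uv):
    c=get_calibration(n);K=np.array([[c['fx'],0,c['cx']],[0,c['fy'],c['cy']],[0,0,1]])
    M=cv2.Rodrigues(c['rvec'])[0];return -M.T@c['tvec'],M.T@np.linalg.inv(K)@[*uv,1]
def at(n,uv,z):
    o,d=ray(n,uv);return o+d*(z-o[2])/d[2]
def tri(rs):
    A=0;b=0
    for o,d in rs:
        d=d/np.linalg.norm(d);P=np.eye(3)-np.outer(d,d);A=A+P;b=b+P@o
    return np.linalg.solve(A,b)
def wray(uv,p,rpy):
    c=get_calibration('wrist');T=np.array(c['tool_from_camera']);Rt=R.from_euler('xyz',rpy,degrees=True).as_matrix()
    d=np.array([(uv[0]-c['cx'])/c['fx'],(uv[1]-c['cy'])/c['fy'],1])
    return p+Rt@T[:3,3],Rt@T[:3,:3]@d
def wproj(P,p,rpy):
    c=get_calibration('wrist');T=np.array(c['tool_from_camera']);Rt=R.from_euler('xyz',rpy,degrees=True).as_matrix()
    q=T[:3,:3].T@(Rt.T@(np.array(P)-p)-T[:3,3]);return c['cx']+c['fx']*q[0]/q[2],c['cy']+c['fy']*q[1]/q[2]
E
python3 - <<'E'
from h import *
np.set_printoptions(precision=4,suppress=True)
f=lambda x,y:((x-400+.5)/5-.5+160,(y+.5)/5-.5+220)
g=lambda x,y:((x+.5)/4.444-.5+270,(y-300+.5)/4.45-.5+185)
print('handle tri',tri([ray('top',f(507,141)),ray('scene',((228.5)/5+314.5,(128.5)/5+221.5))]))
print('handle top',at('top',f(507,141),.11))
c=np.array([at('top',f(*p),.06)[:2] for p in[(470,60),(765,105),(740,243),(447,192)]]);print('stand',c.mean(0),c)
v=c[0]-c[1]+c[3]-c[2];print('yaw',np.degrees(np.arctan2(-v[0],v[1])))
c=np.array([at('top',g(*p),.115)[:2] for p in[(38,322),(700,342),(698,545),(30,522)]]);print('car',c.mean(0),c)
v=c[0]-c[1]+c[3]-c[2];print('yaw',np.degrees(np.arctan2(-v[0],v[1])))
for p in[(550,475),(365,468),(180,462)]:print('pocket',at('top',g(*p),.115))
E
```

```text
handle tri [0.4689 0.3276 0.1102]
handle top [0.4702 0.3266 0.11  ]
stand [0.4655 0.2879] [[0.5093 0.3585]
 [0.49   0.2076]
 [0.4203 0.2181]
 [0.4423 0.3676]]
yaw -7.841095309349211
car [ 0.5604 -0.0847] [[ 0.6166  0.0944]
 [ 0.6135 -0.2653]
 [ 0.5036 -0.2642]
 [ 0.5077  0.0963]]
yaw -0.5671278937749057
pocket [ 0.5395 -0.1845  0.115 ]
pocket [ 0.541  -0.0846  0.115 ]
pocket [0.542  0.0156 0.115 ]
```

The manual's scale: shifts go in shares of 0.75 m and turns go in shares of 180 degrees. Converting my numbers, 29.5 cm / 75 = 0.3933, -19.6 cm / 75 = -0.2613, -1.384 rad / 3.1416 = -0.4405.

>>> {"op": "servo_tool", "data": {
  "moves": [
    [0.3933,-0.2613,0,-0.4405],
    [0.3933,-0.2613,0,-0.4405],
    [0.3933,-0.2613,0,-0.4405],
    [0.3933,-0.2613,0,-0.4405],
    [0.3933,-0.2613,0,-0.4405],
    [0.3933,-0.2613,0,-0.4405],
    [0.3933,-0.2613,0,-0.4405],
    [0.3933,-0.2613,0,-0.4405],
    [0.3933,-0.2613,0,-0.4405],
    [0.3933,-0.2613,0,-0.4405],
    [0.3933,-0.2613,0,-0.4405],
    [0.3933,-0.2613,0,-0.4405],
    [0.3933,-0.2613,0,-0.4405],
    [0.3933,-0.2613,0,-0.4405],
    [0.3933,-0.2613,0,-0.4405],
    [0.3933,-0.2613,0,-0.4405]
  ]
}}

```text
time: 1.43
ee_pos: [0.4703, 0.3255, 0.2313]
tcp_rot: [180.0, -0.0, 82.2]
wrist_force: [-0.1, -0.5, -0.1]
opening: 0.0854
grasp_force: 0.0
```

```bash
python3 - <<'E'
from h import *
o=get_obs();im=camera('wrist');cv2.imwrite('pics/w1.png',im[:,:,::-1]);print(o['time'],o['ee_pos'],o['tcp_rot'],o['q'],o['wrist_force'])
for P in[(.4707,.3255,.11),(.4707,.3255,.06)]:print(wproj(P,o['ee_pos'],o['tcp_rot']))
E
```

```text
1.4333 [0.47025546 0.32552012 0.2313263 ] [ 1.79995903e+02 -1.88643029e-03  8.22411964e+01] [ 3.46924317e+01  8.04316528e+00  1.34315148e+01  9.53840535e+01
 -1.37322513e-03  1.32451235e+02] [-0.05361479 -0.4881453  -0.08863192]
(np.float64(278.29396062635567), np.float64(200.6674821097706))
(np.float64(278.17922086158796), np.float64(183.0307753442309))
```

View pics/w1.png

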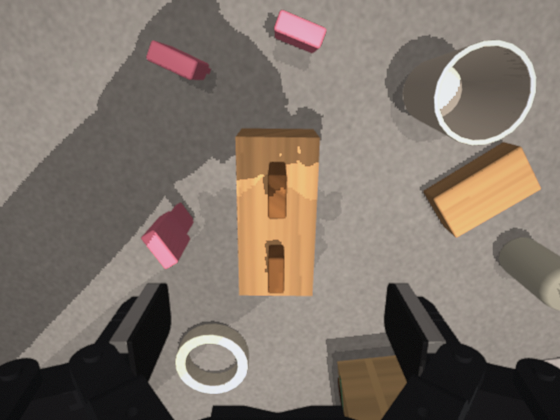

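The view shows the long gauge's top face centred at (277,203), 1–2 px from the prediction. The stub is at (276,270) and the fingers are clear on both sides. Next I descend and grip.

>>> {"op": "servo_tool", "data": {
  "moves": [
    [0,-0.0013,-0.0533,0],
    [0,-0.0013,-0.1067,0],
    [0,-0.0013,-0.16,0],
    [0,-0.0013,-0.1933,0],
    [0,-0.0013,-0.216,0],
    [0,-0.0013,-0.216,0],
    [0,-0.0013,-0.216,0]
  ]
}}

```text
time: 2.07
ee_pos: [0.47, 0.3241, 0.0691]
tcp_rot: [-179.9, 0.1, 82.1]
wrist_force: [0.0, 0.3, 0.5]
opening: 0.0857
grasp_force: 0.0
```

>>> {"op": "servo_tool", "data": {
  "moves": [
    [0,0,0,0],
    [0,0,0,0],
    [0,0,0,0],
    [0,0,0,0],
    [0,0,0,0],
    [0,0,0,0],
    [0,0,0,0],
    [0,0,0,0],
    [0,0,0,0],
    [0,0,0,0],
    [0,0,0,0],
    [0,0,0,0]
  ],
  "claw": 1,
  "force": 60
}}

```text
time: 3.07
ee_pos: [0.4707, 0.3243, 0.0698]
tcp_rot: [180.0, -0.0, 82.1]
wrist_force: [-0.7, -1.1, 5.3]
opening: 0.0129
grasp_force: 58.7
```

Converted, 15 cm / 75 = 0.2, 12 cm / 75 = 0.16.

>>> {"op": "servo_tool", "data": {
  "moves": [
    [0,0,0.0267,0],
    [0,0,0.0533,0],
    [0,0,0.08,0],
    [0,0,0.12,0],
    [0,0,0.16,0],
    [0,0,0.2,0],
    [0,0,0.2,0],
    [0,0,0.2,0]
  ]
}}

```text
time: 3.73
ee_pos: [0.4711, 0.3247, 0.2205]
tcp_rot: [179.9, -0.1, 82.1]
wrist_force: [-0.6, 0.0, -1.1]
opening: 0.0134
grasp_force: 58.5
```

```bash
python3 - <<'E'
from h import *
o=get_obs();im=camera('wrist');cv2.imwrite('pics/w2.png',im[:,:,::-1]);print(o['time'],o['ee_pos'],o['tcp_rot'],o['opening'],o['wrist_force'])
p=o['ee_pos'];
for P in[(0,.0,-.019),(0,0,-.028+.019-.019),(0,0,-.028-.046+.019)]: print(wproj(p+np.array([0,0,.019])+np.array(P)*[1,1,1],p,o['tcp_rot']))
E
```

```text
3.7333 [0.47107555 0.32465782 0.22052916] [ 1.79895793e+02 -1.00153626e-01  8.20966300e+01] 0.013448231686478417 [-0.61920867  0.0359819  -1.07854521]
(np.float64(277.81813329907374), np.float64(286.53383376728806))
(np.float64(277.767732013172), np.float64(276.2163833169898))
(np.float64(277.6428923486395), np.float64(250.66094301420276))
```

View pics/w2.png

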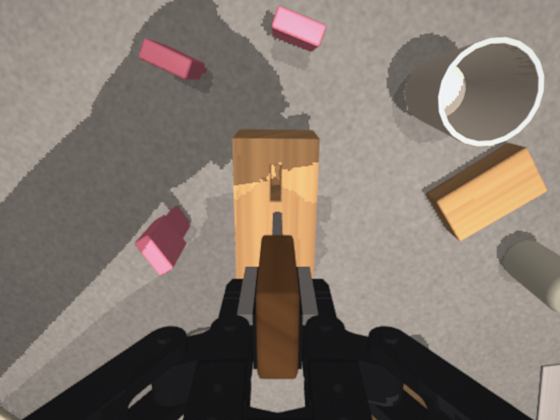

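The gauge is held upright, with the shoulder's near edge at row 236 and the tip's +y edge at (277,212). Next I go beside pocket 1 with the tip above the roof.

Converted, -55.5 cm / 75 = -0.74, 6.9 cm / 75 = 0.092, 0.127 rad / 3.1416 = 0.0404.

>>> {"op": "servo_tool", "data": {
  "moves": [
    [0.0067,-0.0533,0,0.0032],
    [0.0133,-0.1067,0,0.0064],
    [0.02,-0.16,0,0.0095],
    [0.0267,-0.2133,0,0.0127],
    [0.0333,-0.2667,0,0.0159],
    [0.04,-0.32,0,0.0191],
    [0.0467,-0.3733,0,0.0223],
    [0.0533,-0.4267,0,0.0255],
    [0.06,-0.48,0,0.0286],
    [0.0667,-0.5333,0,0.0318],
    [0.0733,-0.5867,0,0.035],
    [0.08,-0.64,0,0.0382],
    [0.0867,-0.6933,0,0.0404],
    [0.092,-0.74,0,0.0404],
    [0.092,-0.74,-0.0067,0.0404],
    [0.092,-0.74,-0.0133,0.0404],
    [0.092,-0.74,-0.0133,0.0404],
    [0.092,-0.74,-0.0133,0.0404],
    [0.092,-0.74,-0.0133,0.0404]
  ]
}}

```text
time: 5.37
ee_pos: [0.5394, -0.2295, 0.2091]
tcp_rot: [-180.0, -0.0, 89.5]
wrist_force: [0.4, 0.6, -0.5]
opening: 0.0133
grasp_force: 58.7
```

```bash
python3 - <<'E'
from h import *
o=get_obs();im=camera('wrist');cv2.imwrite('pics/w3.png',im[:,:,::-1]);p=o['ee_pos'];r=o['tcp_rot'];print(o['time'],p,r,o['opening'],o['wrist_force'])
c=cv2.resize(im[0:300,130:430,::-1],None,fx=2,fy=2,interpolation=cv2.INTER_CUBIC);cv2.imwrite('pics/w3c.png',c)
for P in[(.5395,-.1845,.115),(.541,-.0846,.115)]:print(wproj(P,p,r))
Rt=R.from_euler('xyz',r,degrees=True).as_matrix()
for x,z in[(.017,.0098),(.0125,.0498),(.011,.0558),(0,.0558)]:print('gauge',x,z,wproj(p+Rt@[x,0,z],p,r))
E
```

```text
5.3667 [ 0.53941961 -0.22949877  0.20914908] [-1.79977096e+02 -1.69068887e-02  8.94564233e+01] 0.013306382691332297 [ 0.39959809  0.59941695 -0.51301711]
(np.float64(277.21418942353563), np.float64(145.46500790498453))
(np.float64(278.25747933518437), np.float64(-39.590161319184006))
gauge 0.017 0.0098 (np.float64(277.73919851858375), np.float64(240.9150028652807))
gauge 0.0125 0.0498 (np.float64(277.7033566515521), np.float64(218.7707517509011))
gauge 0.011 0.0558 (np.float64(277.69835081433376), np.float64(217.55042247879257))
gauge 0 0.0558 (np.float64(277.6880739842714), np.float64(235.72078452766183))
```

View pics/w3c.png

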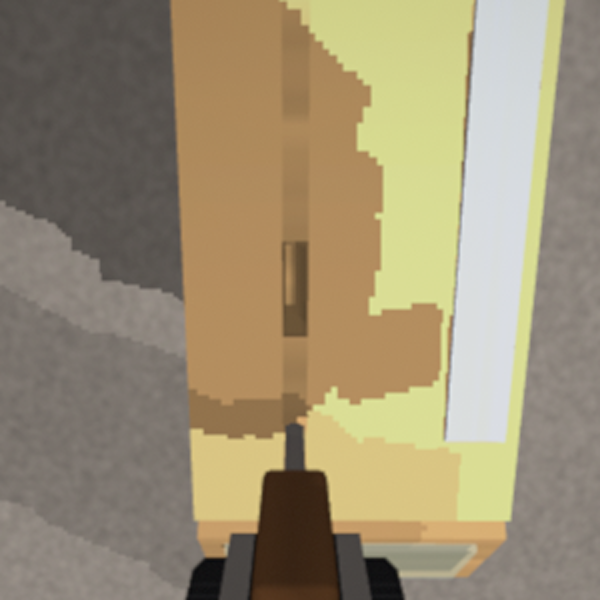

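Pocket 1 appears at (277.3,144), within 1.5 px of prediction. The gauge tip sits about 3 mm to +y of the TCP. I hover over pocket 1, then go down in small steps.

Converted, 4.3 cm / 75 = 0.0573, -1.5 cm / 75 = -0.02.

>>> {"op": "servo_tool", "data": {
  "moves": [
    [0.0007,0.02,0,0],
    [0.0007,0.04,0,0],
    [0.0007,0.0573,0,0],
    [0.0007,0.0573,-0.02,0],
    [0.0007,0.0573,-0.0373,0],
    [0.0007,0.0573,-0.044,0],
    [0.0007,0.0573,-0.044,0],
    [0.0007,0.0573,-0.044,0],
    [0.0007,0.0573,-0.044,0]
  ]
}}

```text
time: 6.17
ee_pos: [0.5403, -0.1875, 0.1772]
tcp_rot: [179.9, 0.0, 89.4]
wrist_force: [0.1, 0.2, -0.9]
opening: 0.0131
grasp_force: 58.7
```

```bash
python3 - <<'E'
from h import *
o=get_obs();im=camera('wrist');p=o['ee_pos'];r=o['tcp_rot'];print(o['time'],p,r,o['wrist_force'])
s=camera('scene')
a=cv2.resize(im[130:280,200:350,::-1],(400,400),interpolation=cv2.INTER_CUBIC);b=cv2.resize(s[110:250,170:310,::-1],(400,400),interpolation=cv2.INTER_CUBIC)
cv2.imwrite('pics/w4.png',np.hstack([a,b]))
E
```

```text
6.1667 [ 0.54026436 -0.18752637  0.17720606] [1.79943611e+02 1.83935630e-02 8.93843368e+01] [ 0.11496032  0.17542448 -0.9371337 ]
```

View pics/w4.png

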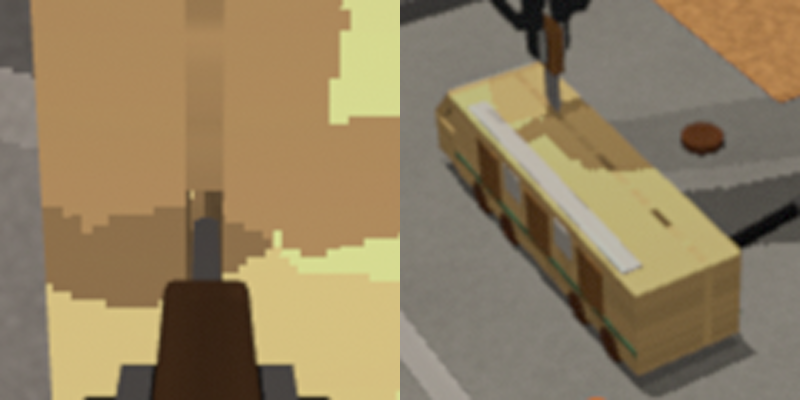

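The blade tip sits over pocket 1, about 0.5 mm too far +x and about 1 mm too far −y. I correct that and enter slowly.

Converted, -1 cm / 75 = -0.0133, -0.9 cm / 75 = -0.012.

>>> {"op": "servo_tool", "data": {
  "moves": [
    [-0.0007,0.0013,0,0],
    [-0.0007,0.0013,-0.0027,0],
    [-0.0007,0.0013,-0.0053,0],
    [-0.0007,0.0013,-0.008,0],
    [-0.0007,0.0013,-0.01,0],
    [-0.0007,0.0013,-0.012,0],
    [-0.0007,0.0013,-0.0133,0],
    [-0.0007,0.0013,-0.0133,0]
  ]
}}

```text
time: 6.93
ee_pos: [0.5394, -0.1868, 0.166]
tcp_rot: [-180.0, -0.0, 89.4]
wrist_force: [-0.1, 0.3, -1.2]
opening: 0.0133
grasp_force: 58.7
```

Converted, -0.8 cm / 75 = -0.0107, -0.6 cm / 75 = -0.008.

>>> {"op": "servo_tool", "data": {
  "moves": [
    [0,0,-0.0027,0],
    [0,0,-0.0053,0],
    [0,0,-0.008,0],
    [0,0,-0.0107,0],
    [0,0,-0.0107,0]
  ]
}}

```text
time: 7.35
ee_pos: [0.5393, -0.1867, 0.1577]
tcp_rot: [-180.0, -0.0, 89.4]
wrist_force: [0.1, 0.5, -0.8]
opening: 0.0133
grasp_force: 58.7
```

Converted, -0.4 cm / 75 = -0.0053, -0.3 cm / 75 = -0.004.

>>> {"op": "servo_tool", "data": {
  "moves": [
    [0,0,-0.0013,0],
    [0,0,-0.0027,0],
    [0,0,-0.004,0],
    [0,0,-0.0053,0]
  ]
}}

```text
time: 7.68
ee_pos: [0.5395, -0.1868, 0.1542]
tcp_rot: [180.0, 0.0, 89.4]
wrist_force: [-0.9, 0.1, -0.6]
opening: 0.0133
grasp_force: 58.7
```

Converted, -0.15 cm / 75 = -0.002, -0.1 cm / 75 = -0.0013.

>>> {"op": "servo_tool", "data": {
  "moves": [
    [0,0,-0.0007,0],
    [0,0,-0.0013,0],
    [0,0,-0.002,0]
  ]
}}

```text
time: 7.93
ee_pos: [0.5395, -0.1868, 0.1528]
tcp_rot: [180.0, 0.0, 89.4]
wrist_force: [0.0, -0.5, -1.5]
opening: 0.0136
grasp_force: 58.7
```

Converted, -0.1 cm / 75 = -0.0013, -0.05 cm / 75 = -0.0007.

>>> {"op": "servo_tool", "data": {
  "moves": [
    [0,0,-0.0007,0],
    [0,0,-0.0013,0]
  ]
}}

```text
time: 8.1
ee_pos: [0.5395, -0.1868, 0.1518]
tcp_rot: [180.0, 0.0, 89.4]
wrist_force: [-0.1, -0.1, -0.5]
opening: 0.0134
grasp_force: 58.7
```

>>> {"op": "servo_tool", "data": {
  "moves": [
    [0,0,-0.0013,0],
    [0,0,-0.0027,0]
  ]
}}

```text
time: 8.27
ee_pos: [0.5394, -0.1868, 0.1498]
tcp_rot: [-180.0, 0.0, 89.4]
wrist_force: [-0.9, -0.3, 0.5]
opening: 0.0132
grasp_force: 58.8
```

Converted, -0.3 cm / 75 = -0.004, -0.2 cm / 75 = -0.0027.

>>> {"op": "servo_tool", "data": {
  "moves": [
    [0,0,-0.0013,0],
    [0,0,-0.0027,0],
    [0,0,-0.004,0]
  ]
}}

```text
time: 8.52
ee_pos: [0.5391, -0.1868, 0.1468]
tcp_rot: [-180.0, 0.0, 89.4]
wrist_force: [-5.0, 0.6, 3.0]
opening: 0.0135
grasp_force: 59.1
```

Converted, -0.4 cm / 75 = -0.0053, -0.3 cm / 75 = -0.004.

>>> {"op": "servo_tool", "data": {
  "moves": [
    [0,0,-0.0013,0],
    [0,0,-0.0027,0],
    [0,0,-0.004,0],
    [0,0,-0.0053,0]
  ]
}}

```text
time: 8.85
ee_pos: [0.539, -0.1868, 0.1428]
tcp_rot: [-179.9, 0.0, 89.4]
wrist_force: [-5.3, 0.3, 5.2]
opening: 0.0136
grasp_force: 59.3
```

Fx −5 N with about 5 N of vertical drag matches the sprung shoe, so pocket 1 looks like the dragging one. I go a bit deeper to confirm.

Converted, -0.8 cm / 75 = -0.0107, -0.6 cm / 75 = -0.008.

>>> {"op": "servo_tool", "data": {
  "moves": [
    [0,0,-0.002,0],
    [0,0,-0.004,0],
    [0,0,-0.006,0],
    [0,0,-0.008,0],
    [0,0,-0.0107,0]
  ]
}}

```text
time: 9.27
ee_pos: [0.5388, -0.1868, 0.1346]
tcp_rot: [-179.9, 0.0, 89.4]
wrist_force: [-6.5, -0.3, 2.7]
opening: 0.0133
grasp_force: 59.4
```

Converted, 5 cm / 75 = 0.0667, 4.5 cm / 75 = 0.06.

>>> {"op": "servo_tool", "data": {
  "moves": [
    [0,0,0.004,0],
    [0,0,0.008,0],
    [0,0,0.012,0],
    [0,0,0.016,0],
    [0,0,0.02,0],
    [0,0,0.024,0],
    [0,0,0.0293,0],
    [0,0,0.0347,0],
    [0,0,0.04,0],
    [0,0,0.0467,0],
    [0,0,0.0533,0],
    [0,0,0.06,0],
    [0,0,0.0667,0],
    [0,0,0.0667,0]
  ]
}}

```text
time: 10.43
ee_pos: [0.5399, -0.1869, 0.1861]
tcp_rot: [179.9, 0.0, 89.4]
wrist_force: [0.1, -0.1, -0.6]
opening: 0.0134
grasp_force: 59.3
```

Converted, 10 cm / 75 = 0.1333, 9 cm / 75 = 0.12.

>>> {"op": "servo_tool", "data": {
  "moves": [
    [0.0004,0.04,0,0],
    [0.0008,0.08,0,0],
    [0.0012,0.12,0,0],
    [0.0013,0.1333,0,0],
    [0.0013,0.1333,-0.0107,0],
    [0.0013,0.1333,-0.016,0],
    [0.0013,0.1333,-0.016,0],
    [0.0013,0.1333,-0.016,0]
  ]
}}

```text
time: 11.1
ee_pos: [0.5402, -0.0877, 0.1721]
tcp_rot: [-179.9, 0.0, 89.3]
wrist_force: [0.0, 0.7, -0.7]
opening: 0.0136
grasp_force: 59.3
```

```bash
python3 - <<'E'
from h import *
o=get_obs();im=camera('wrist');print(o['time'],o['ee_pos'],o['tcp_rot'],o['wrist_force'])
cv2.imwrite('pics/w5.png',cv2.resize(im[130:280,200:350,::-1],(600,600),interpolation=cv2.INTER_CUBIC))
E
```

```text
11.1 [ 0.54021716 -0.08766077  0.17213378] [-1.79934790e+02  2.10149680e-03  8.93104105e+01] [ 0.01189681  0.68323106 -0.67547329]
```

View pics/w5.png

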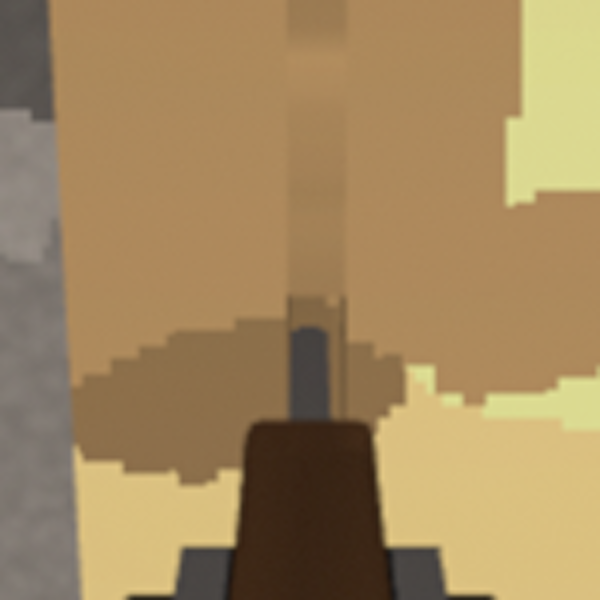

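At pocket 2 the blade is about 1 mm too far −x (blade col 309, pocket centre 316.5 in the crop). I shift and enter.

Converted, -0.6 cm / 75 = -0.008, -0.4 cm / 75 = -0.0053.

>>> {"op": "servo_tool", "data": {
  "moves": [
    [0.0013,0,0,0],
    [0.0013,0,0,0],
    [0.0013,0,-0.0027,0],
    [0.0013,0,-0.0053,0],
    [0.0013,0,-0.008,0],
    [0.0013,0,-0.008,0]
  ]
}}

```text
time: 11.65
ee_pos: [0.5413, -0.0867, 0.1662]
tcp_rot: [-180.0, -0.0, 89.4]
wrist_force: [1.1, 0.3, -1.0]
opening: 0.0133
grasp_force: 59.3
```

Converted, -0.8 cm / 75 = -0.0107, -0.6 cm / 75 = -0.008.

>>> {"op": "servo_tool", "data": {
  "moves": [
    [0,0,-0.0027,0],
    [0,0,-0.0053,0],
    [0,0,-0.008,0],
    [0,0,-0.0107,0],
    [0,0,-0.0107,0]
  ]
}}

```text
time: 12.07
ee_pos: [0.5413, -0.0867, 0.1582]
tcp_rot: [-180.0, -0.0, 89.4]
wrist_force: [-0.3, -0.6, -1.1]
opening: 0.0134
grasp_force: 59.3
```

Converted, -0.25 cm / 75 = -0.0033, -0.2 cm / 75 = -0.0027.

>>> {"op": "servo_tool", "data": {
  "moves": [
    [0,0,-0.0013,0],
    [0,0,-0.0027,0],
    [0,0,-0.0033,0],
    [0,0,-0.0033,0]
  ]
}}

```text
time: 12.4
ee_pos: [0.5415, -0.0867, 0.1562]
tcp_rot: [-180.0, 0.0, 89.4]
wrist_force: [0.2, -0.0, -1.5]
opening: 0.0134
grasp_force: 59.3
```

Converted, -0.1 cm / 75 = -0.0013, -0.05 cm / 75 = -0.0007.

>>> {"op": "servo_tool", "data": {
  "moves": [
    [0,0,-0.0007,0],
    [0,0,-0.0013,0],
    [0,0,-0.0013,0]
  ]
}}

```text
time: 12.65
ee_pos: [0.5415, -0.0867, 0.1552]
tcp_rot: [-180.0, 0.0, 89.4]
wrist_force: [0.1, -0.2, -0.4]
opening: 0.0135
grasp_force: 59.3
```

Converted, -0.1 cm / 75 = -0.0013, -0.05 cm / 75 = -0.0007.

>>> {"op": "servo_tool", "data": {
  "moves": [
    [0,0,-0.0007,0],
    [0,0,-0.0013,0],
    [0,0,-0.0013,0]
  ]
}}

```text
time: 12.9
ee_pos: [0.5416, -0.0867, 0.1543]
tcp_rot: [180.0, 0.0, 89.4]
wrist_force: [-0.3, -0.8, -0.5]
opening: 0.0135
grasp_force: 59.5
```

Converted, -0.1 cm / 75 = -0.0013, -0.05 cm / 75 = -0.0007.

>>> {"op": "servo_tool", "data": {
  "moves": [
    [0,0,-0.0007,0],
    [0,0,-0.0013,0],
    [0,0,-0.0013,0]
  ]
}}

```text
time: 13.15
ee_pos: [0.5416, -0.0868, 0.1535]
tcp_rot: [180.0, 0.0, 89.4]
wrist_force: [-1.6, 0.2, 2.9]
opening: 0.0134
grasp_force: 59.7
```

Converted, -0.1 cm / 75 = -0.0013, -0.05 cm / 75 = -0.0007.

>>> {"op": "servo_tool", "data": {
  "moves": [
    [0,0,-0.0007,0],
    [0,0,-0.0013,0],
    [0,0,-0.0013,0]
  ]
}}

```text
time: 13.4
ee_pos: [0.5416, -0.0868, 0.1526]
tcp_rot: [180.0, 0.0, 89.4]
wrist_force: [-1.2, -0.2, 5.6]
opening: 0.0134
grasp_force: 60.1
```

The force rises 3 N/mm from 16 mm down and holds when stopped, so pocket 2 has the lip. I withdraw and go to pocket 3.

Converted, 10 cm / 75 = 0.1333, 9 cm / 75 = 0.12.

>>> {"op": "servo_tool", "data": {
  "moves": [
    [0,0,0.004,0],
    [0,0,0.0107,0],
    [0,0,0.0187,0],
    [0,0,0.0293,0],
    [0,0,0.04,0],
    [0,0,0.0427,0],
    [0.0013,0.04,0.0427,0],
    [0.0013,0.08,0.0427,0],
    [0.0013,0.12,0.0427,0],
    [0.0013,0.1333,0.04,0],
    [0.0013,0.1333,0.0267,0],
    [0.0013,0.1333,0.0267,0],
    [0.0013,0.1333,0.0267,0],
    [0.0013,0.1333,0.0267,0]
  ]
}}

```text
time: 14.57
ee_pos: [0.5424, 0.0123, 0.1722]
tcp_rot: [-180.0, 0.0, 89.3]
wrist_force: [-0.3, 0.4, 0.0]
opening: 0.0134
grasp_force: 59.4
```

```bash
python3 - <<'E'
from h import *
o=get_obs();im=camera('wrist');print(o['time'],o['ee_pos'],o['tcp_rot'],o['wrist_force'])
cv2.imwrite('pics/w6.png',cv2.resize(im[130:280,200:350,::-1],(600,600),interpolation=cv2.INTER_CUBIC))
E
```

```text
14.5667 [0.5424346  0.01226325 0.17217067] [-1.79976323e+02  1.45212120e-02  8.93048919e+01] [-0.30478771  0.43347421  0.02202946]
```

View pics/w6.png

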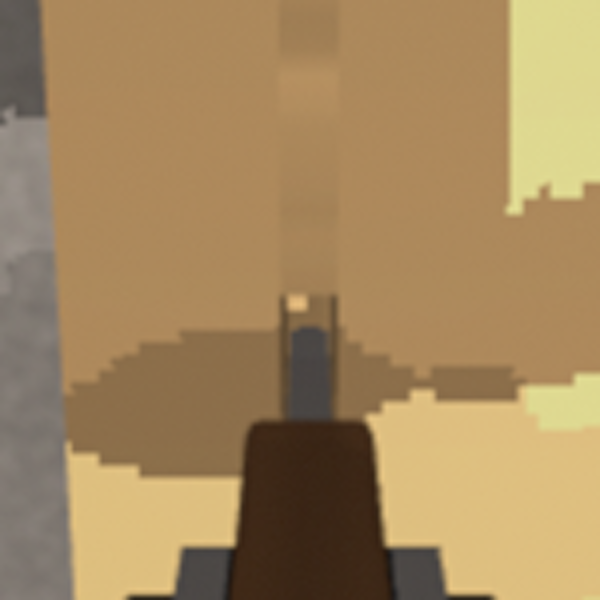

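The blade is centred over pocket 3 (blade 309, pocket 281–337). I enter.

Converted, -1.5 cm / 75 = -0.02, -1.4 cm / 75 = -0.0187.

>>> {"op": "servo_tool", "data": {
  "moves": [
    [0,0,-0.0027,0],
    [0,0,-0.0053,0],
    [0,0,-0.008,0],
    [0,0,-0.0107,0],
    [0,0,-0.0133,0],
    [0,0,-0.016,0],
    [0,0,-0.0187,0],
    [0,0,-0.02,0],
    [0,0,-0.02,0]
  ]
}}

```text
time: 15.37
ee_pos: [0.5424, 0.0133, 0.157]
tcp_rot: [-180.0, -0.0, 89.4]
wrist_force: [0.3, 0.2, -0.8]
opening: 0.0137
grasp_force: 59.4
```

Converted, -0.4 cm / 75 = -0.0053, -0.3 cm / 75 = -0.004.

>>> {"op": "servo_tool", "data": {
  "moves": [
    [0,0,-0.0013,0],
    [0,0,-0.0027,0],
    [0,0,-0.004,0],
    [0,0,-0.0053,0]
  ]
}}

```text
time: 15.7
ee_pos: [0.5425, 0.0132, 0.1532]
tcp_rot: [180.0, 0.0, 89.4]
wrist_force: [-1.1, -0.4, -0.8]
opening: 0.0134
grasp_force: 59.4
```

Converted, -0.5 cm / 75 = -0.0067, -0.4 cm / 75 = -0.0053.

>>> {"op": "servo_tool", "data": {
  "moves": [
    [0,0,-0.0013,0],
    [0,0,-0.0027,0],
    [0,0,-0.004,0],
    [0,0,-0.0053,0],
    [0,0,-0.0067,0]
  ]
}}

```text
time: 16.12
ee_pos: [0.5425, 0.0132, 0.1482]
tcp_rot: [-180.0, 0.0, 89.4]
wrist_force: [-0.0, 0.7, -1.4]
opening: 0.0136
grasp_force: 59.4
```

Converted, -1.2 cm / 75 = -0.016, -1 cm / 75 = -0.0133.

>>> {"op": "servo_tool", "data": {
  "moves": [
    [0,0,-0.002,0],
    [0,0,-0.004,0],
    [0,0,-0.006,0],
    [0,0,-0.008,0],
    [0,0,-0.0107,0],
    [0,0,-0.0133,0],
    [0,0,-0.016,0]
  ]
}}

```text
time: 16.7
ee_pos: [0.5425, 0.0132, 0.136]
tcp_rot: [-180.0, 0.0, 89.4]
wrist_force: [0.1, -0.1, -0.7]
opening: 0.0133
grasp_force: 59.4
```

Pocket 3 is loose, so pocket 1 is the dragging one. I return to it.

Converted, -20 cm / 75 = -0.2667, -19 cm / 75 = -0.2533.

>>> {"op": "servo_tool", "data": {
  "moves": [
    [0,0,0.0067,0],
    [0,0,0.02,0],
    [0,0,0.0333,0],
    [0,0,0.0467,0],
    [0,0,0.064,0],
    [0,0,0.0667,0],
    [-0.0013,-0.0533,0.0667,0],
    [-0.0013,-0.1067,0.0667,0],
    [-0.0027,-0.16,0.0667,0],
    [-0.0033,-0.2133,0.0667,0],
    [-0.0037,-0.2533,0.0667,0],
    [-0.0037,-0.2667,0.0667,0],
    [-0.0037,-0.2667,0.056,0],
    [-0.0037,-0.2667,0.0493,0],
    [-0.0037,-0.2667,0.0493,0],
    [-0.0037,-0.2667,0.0493,0],
    [-0.0037,-0.2667,0.0493,0]
  ]
}}

```text
time: 18.12
ee_pos: [0.5399, -0.1856, 0.1734]
tcp_rot: [180.0, -0.0, 89.5]
wrist_force: [-0.3, 0.5, -1.2]
opening: 0.0132
grasp_force: 59.4
```

Converted, -1 cm / 75 = -0.0133, -0.8 cm / 75 = -0.0107.

>>> {"op": "servo_tool", "data": {
  "moves": [
    [0,0,-0.0027,0],
    [0,0,-0.0053,0],
    [0,0,-0.008,0],
    [0,0,-0.0107,0],
    [0,0,-0.0133,0],
    [0,0,-0.0133,0]
  ]
}}

```text
time: 18.62
ee_pos: [0.5396, -0.1867, 0.1627]
tcp_rot: [-180.0, -0.0, 89.4]
wrist_force: [0.1, -0.1, -0.6]
opening: 0.0131
grasp_force: 59.4
```

Converted, -2 cm / 75 = -0.0267, -1.8 cm / 75 = -0.024.

>>> {"op": "servo_tool", "data": {
  "moves": [
    [0,0,-0.0027,0],
    [0,0,-0.0053,0],
    [0,0,-0.008,0],
    [0,0,-0.0107,0],
    [0,0,-0.0133,0],
    [0,0,-0.016,0],
    [0,0,-0.0187,0],
    [0,0,-0.0213,0],
    [0,0,-0.024,0],
    [0,0,-0.0267,0]
  ]
}}

```text
time: 19.45
ee_pos: [0.539, -0.1868, 0.1432]
tcp_rot: [-179.9, 0.0, 89.4]
wrist_force: [-5.3, 0.7, 4.2]
opening: 0.0135
grasp_force: 59.7
```

Converted, -1.6 cm / 75 = -0.0213, -1.5 cm / 75 = -0.02.

>>> {"op": "servo_tool", "data": {
  "moves": [
    [0,0,-0.0027,0],
    [0,0,-0.0053,0],
    [0,0,-0.008,0],
    [0,0,-0.0107,0],
    [0,0,-0.0133,0],
    [0,0,-0.016,0],
    [0,0,-0.0187,0],
    [0,0,-0.02,0],
    [0,0,-0.0213,0]
  ]
}}

```text
time: 20.2
ee_pos: [0.5388, -0.1867, 0.127]
tcp_rot: [-179.9, -0.0, 89.4]
wrist_force: [-5.9, 0.1, 2.8]
opening: 0.013
grasp_force: 59.9
```

Converted, -0.2 cm / 75 = -0.0027, -0.15 cm / 75 = -0.002.

>>> {"op": "servo_tool", "data": {
  "moves": [
    [0,0,-0.0007,0],
    [0,0,-0.0013,0],
    [0,0,-0.002,0],
    [0,0,-0.0027,0],
    [0,0,-0.0027,0]
  ]
}}

```text
time: 20.62
ee_pos: [0.5388, -0.1867, 0.125]
tcp_rot: [-179.9, -0.0, 89.4]
wrist_force: [-5.4, -0.1, 1.3]
opening: 0.0132
grasp_force: 59.8
```

Converted, -0.05 cm / 75 = -0.0007.

>>> {"op": "servo_tool", "data": {
  "moves": [
    [0,0,-0.0007,0],
    [0,0,-0.0007,0]
  ]
}}

```text
time: 20.78
ee_pos: [0.5388, -0.1867, 0.1248]
tcp_rot: [-179.9, 0.0, 89.4]
wrist_force: [-6.8, -0.1, 4.2]
opening: 0.0133
grasp_force: 60.1
```

Converted, -0.05 cm / 75 = -0.0007.

>>> {"op": "servo_tool", "data": {
  "moves": [
    [0,0,-0.0007,0],
    [0,0,-0.0007,0]
  ]
}}

```text
time: 20.95
ee_pos: [0.5388, -0.1868, 0.1248]
tcp_rot: [-179.9, 0.0, 89.4]
wrist_force: [-7.0, 0.7, 7.0]
opening: 0.0133
grasp_force: 60.5
```

Converted, -0.05 cm / 75 = -0.0007.

>>> {"op": "servo_tool", "data": {
  "moves": [
    [0,0,-0.0007,0],
    [0,0,-0.0007,0],
    [0,0,-0.0007,0]
  ]
}}

```text
time: 21.2
ee_pos: [0.5388, -0.1868, 0.1248]
tcp_rot: [-179.9, 0.0, 89.4]
wrist_force: [-9.7, 1.3, 10.1]
opening: 0.0133
grasp_force: 60.9
```

It stopped at z = 0.1248 with the force building, so the shoulder is on the roof. I release and retreat straight up.

>>> {"op": "servo_tool", "data": {
  "moves": [
    [0,0,0,0],
    [0,0,0,0],
    [0,0,0,0],
    [0,0,0,0],
    [0,0,0,0],
    [0,0,0,0],
    [0,0,0,0],
    [0,0,0,0],
    [0,0,0,0]
  ],
  "claw": 0.3
}}

```text
time: 21.95
ee_pos: [0.5397, -0.1868, 0.1237]
tcp_rot: [-180.0, -0.0, 89.4]
wrist_force: [0.0, 0.1, -0.8]
opening: 0.0596
grasp_force: 0.0
```

Converted, 13 cm / 75 = 0.1733, 11 cm / 75 = 0.1467.

>>> {"op": "servo_tool", "data": {
  "moves": [
    [0,0,0.0133,0],
    [0,0,0.0267,0],
    [0,0,0.0533,0],
    [0,0,0.08,0],
    [0,0,0.1067,0],
    [0,0,0.1467,0],
    [0,0,0.1733,0],
    [0,0,0.1733,0],
    [0,0,0.1733,0]
  ]
}}

```text
time: 22.7
ee_pos: [0.5403, -0.187, 0.2561]
tcp_rot: [179.8, 0.1, 89.4]
wrist_force: [-0.4, 0.4, -0.2]
opening: 0.0596
grasp_force: 0.0
```

```bash
python3 - <<'E'
from h import *
o=get_obs();w=camera('wrist');s=camera('scene');print(o['time'],o['ee_pos'],o['opening'],o['wrist_force'])
a=cv2.resize(w[100:300,177:377,::-1],(400,400));b=cv2.resize(s[110:300,170:360,::-1],(400,400),interpolation=cv2.INTER_CUBIC)
cv2.imwrite('pics/w7.png',np.hstack([a,b]))
E
```

```text
22.7 [ 0.54030733 -0.18695865  0.25605599] 0.05959747860199196 [-0.36932417  0.35608956 -0.23821422]
```

View pics/w7.png

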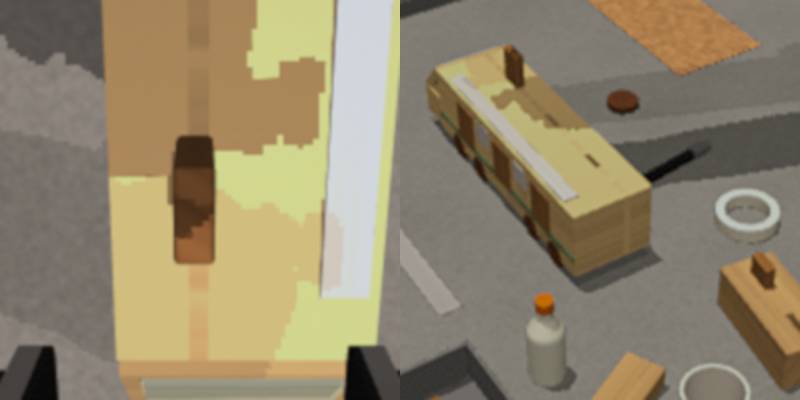

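The gauge stands upright in pocket 1 with its shoulder on the roof, and nothing else has moved. I hand the job in.

```bash
python3 -c "
from workcell import *
print(job_done())"
```

```text
the job is handed in; nothing more can be done
None
```

The gauge stands fully home in pocket 1, the one with the light drag. I tried the pockets in order: pocket 2 has the lip (pressed to about 6 N, not broken) and pocket 3 is loose; the job was handed in at about 23 s.

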